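Power the valve inspection box and hold its lid open

ROBOT

A 7-joint arm with a two-finger parallel gripper is mounted at the origin on the work surface. World frame = base frame: x ahead of the robot, y to its left, z up, the work surface at z = 0. Lengths are in m, angles in rad, forces in N, time in s.
With the tool pointing down it reaches from about 0.425 to 1.025 m from the base axis. Payload 9.4 kg.
Tool frame: the origin (TCP) lies midway between the tips of the shut fingers; the grasp point (between the pads) lies behind it (pinch_z is the z of the grasp point in the tool frame, in m); z points along the fingers, y is the direction in which the jaws open and shut (so a half turn about z gives the same grasp; the last joint's range is limited). The gripper opens to 93 mm and grips with 3 to 60 N. Pads are 15 mm wide; open, the fingers measure 128 mm over their backs; the gripper's body (75 mm by 188 mm) begins 65 mm behind the grasp point.
Start: joints at [-1.193, 0.599, -0.003, 1.599, 0.002, 0.943, -0.08], TCP at [0.318, 0.651, 0.219] pointing down, gripper open.
Joint ranges: [-2.57, 2.57], [-0.35, 1.97], [-1.29, 1.29], [0.11, 2.56], [-1.05, 4.19], [0.11, 1.86], [-2.63, 2.63]. Speed limits (rad/s): [2.22, 2.22, 3.01, 3.01, 3.14, 3.14, 3.14].

INTERFACE

Orientations are given as [roll, pitch, yaw] about the fixed x, y, z axes, in that order (R = Rz(yaw) Ry(pitch) Rx(roll)).
In Python, from bench import * gives the robot as it stands.
- The arm moves only by the shell command python3 -m jog 'ROWS' [OPENING] [FORCE]. ROWS is JSON, a list of rows, each a list of 4 numbers: the shift along the world's x, y, z in m, then the turn about the world's z in units of 5 degrees (1.0 is 5 degrees). In form: [[tx, ty, tz, yaw], ...]. A call has 1 to 5 rows; each row is the pose to reach, as a shift and turn from the pose commanded when the call began; what a row does not reach only later rows make up. A row lasts 1/8 s, in which the tool goes at most 62.5 mm and 10.7 degrees, less where a joint would pass 70% of its speed; a pose out of reach is approached as far as the arm can. A call with a gripper value outside its range is refused whole. OPENING is the closure, from 0 (fully open) to 1 (shut), set as the call begins (- or left out, the last holds). The fingers move at their own pace and stop on an object; FORCE is the grip in N (left out, the last holds). Time passes only in rows, so rows that repeat a pose let the fingers close. It gives the time, the measured TCP pose, the force and the opening at its end, in the units of the state.
- sense(): the state, without advancing time (a new reading comes with each control period).
- grab_frame(name): name is "scene" or "top"; returns a dict with "pixels" (400x640x3 uint8, red, green, blue), "intrinsics" (3x3 intrinsics, pixels), "eye" and "attitude" of the camera in the world. Camera axes: x right, y up, looking along -z (the intrinsics and any distortion apply to the point x, -y, -z); pixel columns grow to the right and rows downward; lengths in m; the calibration is good to about 2 mm. A picture is of the moment at which its call begins. There is no depth.
- sign_off(): hands the job in, once; it reports no verdict.
The state is a dict: "time_s": time; "joints": joint angles; "joint_vel": joint speeds; "joint_torque": joint torques, N m; "eef_pos": TCP position; "orientation": TCP orientation; "force": force on the tool from outside, world axes, zero at the start; "moment": the same for the moment, N m; "width": finger opening in m.
Only numpy, scipy, OpenCV 4.12 (cv2) and the standard library are available. Lean on these libraries where they do the work, as an engineer would, in place of code of your own. Each camera call takes 0.05 s, during which the arm holds its last target.

TASK

Slide the battery pack onto the shoe beside the inspection light box until it clicks fully home, and let go of it. Then raise the box's lid by its red bar handle and hold it open at 60 degrees (the long red mark on the quadrant; within 8 degrees) so that the lamp in the lid lights the valves; the lid springs shut by itself, so finish while still holding the handle. Leave everything else on the bench where it is.

Things in the scene. Friction and masses are not known exactly. Their poses are not given: they have to be found in the camera images.
- battery: Loose pack, 0.3-0.55 kg, upright on the bench: black block 76 long (x) x 40 wide (y), from 8 to 72 mm up, on a grey foot 80 x 56 x 8 with tapered nose and a notch in each long side, 20 mm ahead of centre. Origin: centre of the underside; +x = front end, nearest the yellow band, which enters the shoe first; it starts within 0.6 rad of pointing straight away from the robot.
- battery_grip (a point): Point inside the battery, on its upright axis 52 mm above its underside: a good height to grip it, from above, across the 40 mm width (along its y), so that fingers stay above the shoe's walls and the hand above the box. Axes as the battery.
- shoe_home (a point): Where the battery's origin lies when fully home; axes as the battery's then. On the floor of the fixed aluminium shoe, 8 mm above the bench, beside the box's +y wall (centre line 90 mm from it). The pack slides level along +x, away from the robot. End stop 0.8 mm past home, 34 mm high. Two spring rollers snap into the foot's notches in the last 8 mm: about 6 N to pass; then held within 1 mm or so.
- shoe_mouth (a point): On the shoe's floor 85 mm before home (-x): set the foot down with the battery's origin here, aligned, let go, then push it from behind, low down (gripped high it tips). From shoe_home: floor x -120 to +40 mm; guides flare from x -84 (gap 88) to -36 (gap 62); walls 62 apart from there on, 18 high; orange lips over the nose of the foot from x +12 on, 47 apart, underside 11 and top 16 mm above the floor.
- lid (a joint): Opening angle of the lid in rad: 0 closed (as it starts), grows as the handle edge rises, stop at 1.4; 60 degrees = 1.047. Gravity and a spring shut it: 2 to 5 N at the handle hold it, and it falls shut as soon as it is let go.
- lid_hinge (a point): Middle of the lid's hinge line on the box's far rim, 85 mm above the bench. Axes are those of the box and do not turn with the lid: +x to the back of the box, away from the robot (parallel to the shoe), y along the hinge line, z up. White lid with clear pane, 160 deep, 10 thick, mid-plane through the hinge line.
- box_top (a point): Middle of the rim plane of the fixed grey box, 80 mm above the bench; box axes. Box 160 deep (x) x 240 wide (y) x 80 high. Three brass valve pistons lie inside.
- mark_60 (a point): Outer end of the long red mark on the look-only quadrant beside the box's -y wall; from the hinge line, the mark points along 60 degrees of opening.
- handle: Red bar handle of the lid: a round sleeve 12 mm thick, 108 long (y) that turns freely on its bar, 50 mm before the lid's front edge, between two dark stalks. Origin: its middle, 210 mm from the hinge line in the lid's plane; 85 mm above the bench closed, 267 at 60 degrees. Pinch it from above, one finger before and one behind, opened at most 50 mm (lid edge); no need to turn the hand with the lid.
- oil_bottle: Bystander, leave it alone. Amber bottle, 48 mm across, 100 mm tall, origin under its centre. It and the battery may swap sides of the bench.
- spray_can: Bystander, leave it alone. Green can, 64 mm across, 110 mm tall, origin under its centre.
- red_jar: Bystander, leave it alone. Red jar, 56 mm across, 65 mm tall, origin under its centre.
- mouthpiece: Bystander, leave it alone. Brass mouthpiece standing on its rim, 27 mm across, 75 mm tall, origin under its centre.
- screwdriver: Bystander, leave it alone. Screwdriver lying flat, handle along its x.
Mind the look-alikes: they are no part of the job. Leave any purple look-alike of the battery alone.

How it is judged:
On the way, in this order (a step that is already met when the one before it is completed fails the run):
1. the battery is fully home on the shoe, held by the detent, and released (x of battery in the frame of shoe_home between -0.004 and 0.004 m and y of battery in the frame of shoe_home between -0.004 and 0.004 m and z of battery in the frame of shoe_home between -0.004 and 0.005 m and angle between the x axis of battery and the x axis of shoe_home, either way round below 0.1 rad and angle between battery's own z axis and vertical below 0.1 rad and contact force between the fingers and battery below 0.1 N and linear speed of battery below 0.02 m/s), for 0.2 s.
2. the lid is held open at 60 degrees by its handle (value of joint lid between 0.907 and 1.187 rad and velocity of joint lid between -0.1 and 0.1 rad/s and contact force between the fingers and handle above 0.5 N), for 0.3 s.
At the end, for the whole second after the job is handed in: The battery sits on the shoe within 4 mm of home, level, at rest and not touched by the fingers; the lid stands still at 60 degrees, within 8 degrees, with the fingers still bearing on its bar handle with more than 0.5 N; no bystander has moved 30 mm (so nothing else props the lid) (all of step 1 and all of step 2 and distance of each of oil_bottle, spray_can, red_jar, mouthpiece, screwdriver from where it was at the start of the episode below 0.03 m); the arm keeps its last pose, push and grip.
It fails at once if another thing on the bench moved 30 mm or more (distance of any of oil_bottle, spray_can, red_jar, mouthpiece, screwdriver from where it was at the start of the episode above 0.03 m).
It also fails if it takes over 64 s, if anything falls off the work surface, if the arm or the gripper's body presses on something with over 40 N, if the wrist force passes 120 N, or if a joint passes its speed limit or range.

## Working session

There is one attempt and no reset: what is moved stays moved. The work goes in short steps, Python scripts to look and compute and a shell command to move; the robot and the scene stay as the last step left them, time stands still between calls to the robot, and variables do not carry over. Pictures are saved under pics/ and viewed, and the job is handed in when it is done.

```bash
ls; mkdir -p pics; cat > h.py <<'E'
import numpy as np,cv2,pickle
from bench import *
def snap(tag):
    out={}
    for n in("scene","top"):
        f=grab_frame(n); out[n]={k:np.array(f[k]) for k in("pixels","intrinsics","eye","attitude")}
        out[n]['raw']={k:f[k] for k in f if k!='pixels'}
        cv2.imwrite(f"pics/{tag}_{n}.png",f["pixels"][:,:,::-1])
    pickle.dump(out,open(f"{tag}.pkl","wb")); return out
E
python3 - <<'E'
from h import *
o=snap("a")
for n in o: print(n,o[n]['raw'])
print(sense())
E
```

```text
pics
scene {'intrinsics': array([[369.42540262,   0.        , 317.81488935],
       [  0.        , 369.42540262, 200.02237083],
       [  0.        ,   0.        ,   1.        ]]), 'eye': array([1.15494733, 0.4321304 , 0.68134651]), 'attitude': array([ 0.96970227, -0.01907393,  2.21782877])}
top {'intrinsics': array([[396.14748729,   0.        , 323.01152922],
       [  0.        , 396.14748729, 199.410892  ],
       [  0.        ,   0.        ,   1.        ]]), 'eye': array([ 0.44099227, -0.02072135,  1.37624272]), 'attitude': array([ 0.08815159,  0.01736977, -1.5779678 ])}
{'time_s': 0.1, 'joints': array([-1.19269602,  0.60004991, -0.00252869,  1.60002513,  0.00181834,
        0.94290444, -0.0797932 ]), 'joint_vel': array([ 0.00045315, -0.00146552, -0.00087865, -0.00189224, -0.00065513,
       -0.00011635,  0.00022644]), 'joint_torque': array([ 4.31176013e-03, -7.66558886e+01,  1.50205906e+00, -2.52939034e+01,
       -5.22662024e-02,  1.36777686e-02,  6.36777372e-05]), 'eef_pos': array([0.31831826, 0.65090901, 0.21785193]), 'orientation': array([-3.14021583e+00,  1.52361313e-04,  2.68685638e+00]), 'force': array([-0.66883506, -0.50788206,  0.05301873]), 'moment': array([ 0.01006761, -0.10387913, -0.00414258]), 'width': 0.09281606995306355}
```

View pics/a_scene.png

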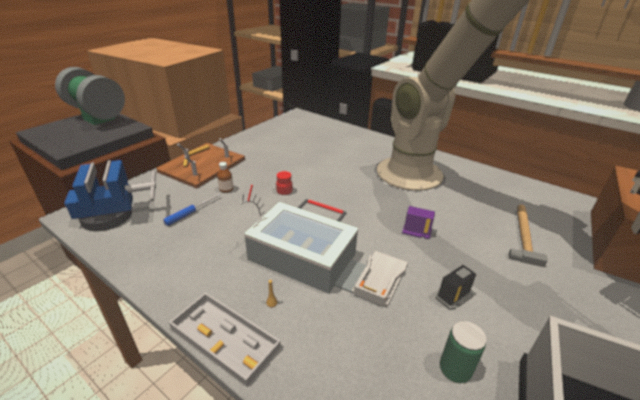

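View pics/a_top.png

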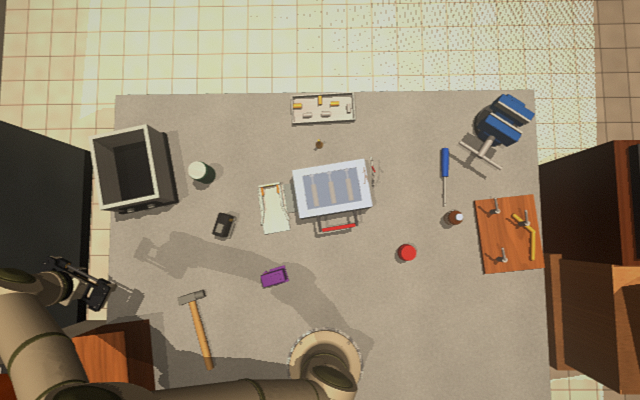

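The black pack is at top (224,224) and scene (457,287). The purple look-alike is at top (274,276) and scene (419,221), so I leave that one alone. The shoe is at top (272,207) and the handle at top (337,228). Next I'll enlarge crops.

```bash
cat >> h.py <<'E'
from scipy.spatial.transform import Rotation as R
from scipy.optimize import least_squares
def proj(c,P):
    P=np.atleast_2d(P); M=R.from_euler('xyz',c['attitude']).as_matrix()
    q=(P-c['eye'])@M; q=q*[1,-1,-1]; u=q@c['intrinsics'].T
    return u[:,:2]/u[:,2:]
def ray(c,uv):
    M=R.from_euler('xyz',c['attitude']).as_matrix()
    d=np.linalg.inv(c['intrinsics'])@[uv[0],uv[1],1]; return M@(d*[1,-1,-1])
def atz(c,uv,z):
    d=ray(c,uv); return c['eye']+d*(z-c['eye'][2])/d[2]
def tri(o,us,ut):
    f=lambda p:np.r_[proj(o['scene'],p)[0]-us,proj(o['top'],p)[0]-ut]
    r=least_squares(f,[.6,0,.05]); return r.x,np.abs(r.fun).max()
def load(t): return pickle.load(open(t+'.pkl','rb'))
def crop(o,n,x,y,w,h,k,out):
    im=o[n]['pixels'][y:y+h,x:x+w,::-1]; im=cv2.resize(im,None,fx=k,fy=k,interpolation=cv2.INTER_CUBIC)
    for i in range(0,w,10): cv2.putText(im,str(x+i),(i*k,8),0,.3,(0,0,255),1); cv2.line(im,(i*k,10),(i*k,14),(0,0,255),1)
    for j in range(0,h,10): cv2.putText(im,str(y+j),(0,j*k+4),0,.3,(0,0,255),1); cv2.line(im,(20,j*k),(25,j*k),(0,0,255),1)
    cv2.imwrite('pics/'+out+'.png',im)
E
python3 - <<'E'
from h import *
o=load('a')
crop(o,'top',200,150,100,75,8,'c1'); crop(o,'top',205,190,90,60,8,'c1'); crop(o,'top',245,165,70,75,8,'c2')
crop(o,'top',285,150,100,75,8,'c3');crop(o,'top',285,150,100,90,6,'c3')
crop(o,'scene',335,230,150,90,5,'c4');crop(o,'scene',235,190,130,100,6,'c5')
E
```

```text
(no output)
```

View pics/c1.png

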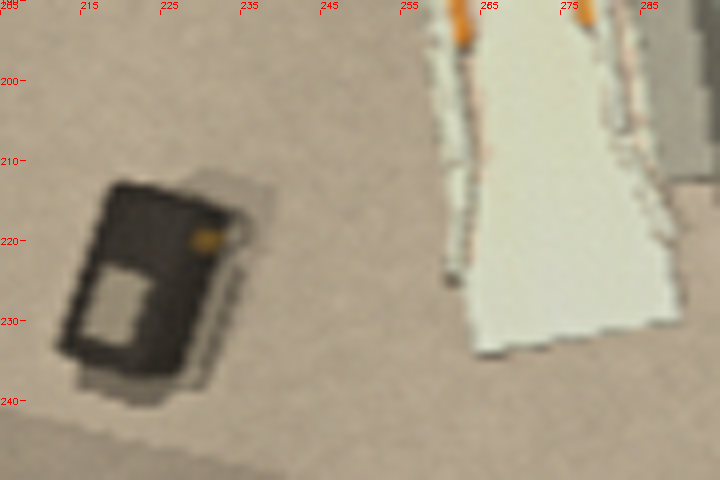

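View pics/c2.png

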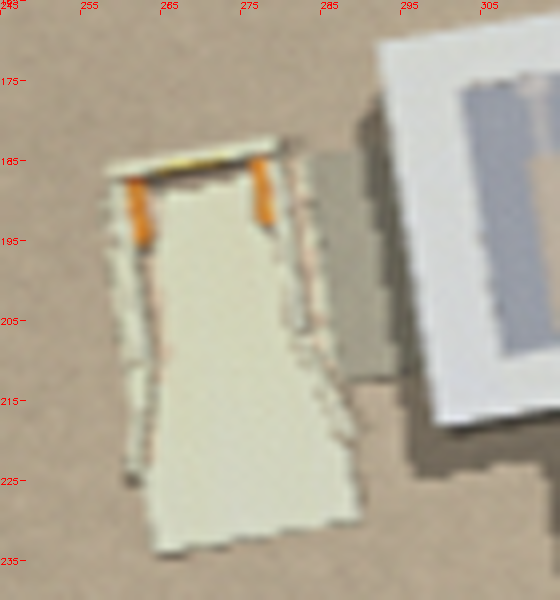

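View pics/c3.png

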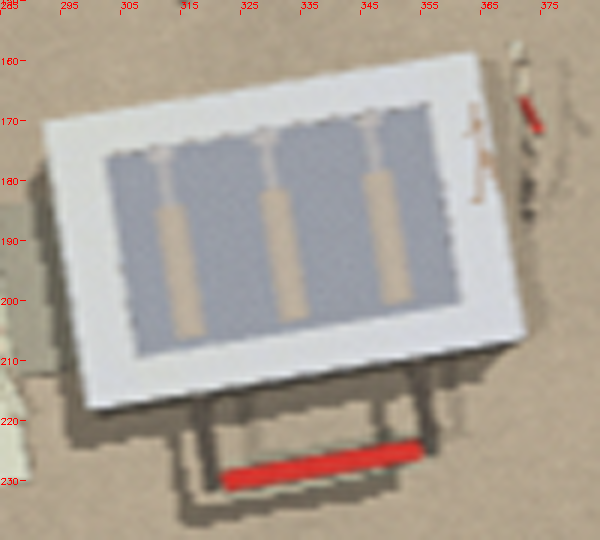

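View pics/c4.png

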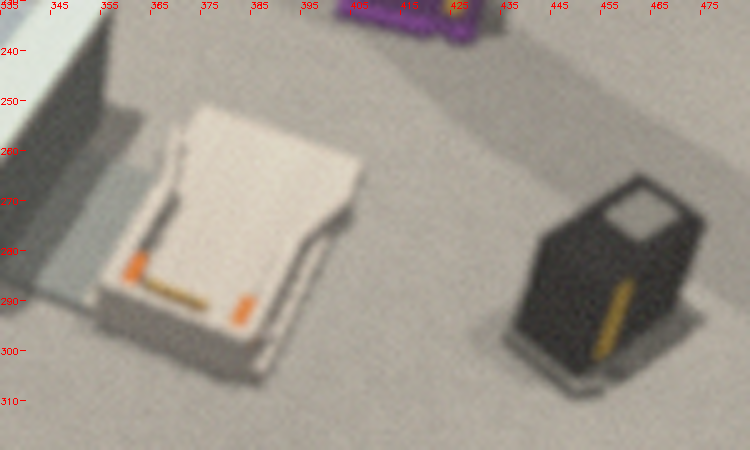

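View pics/c5.png

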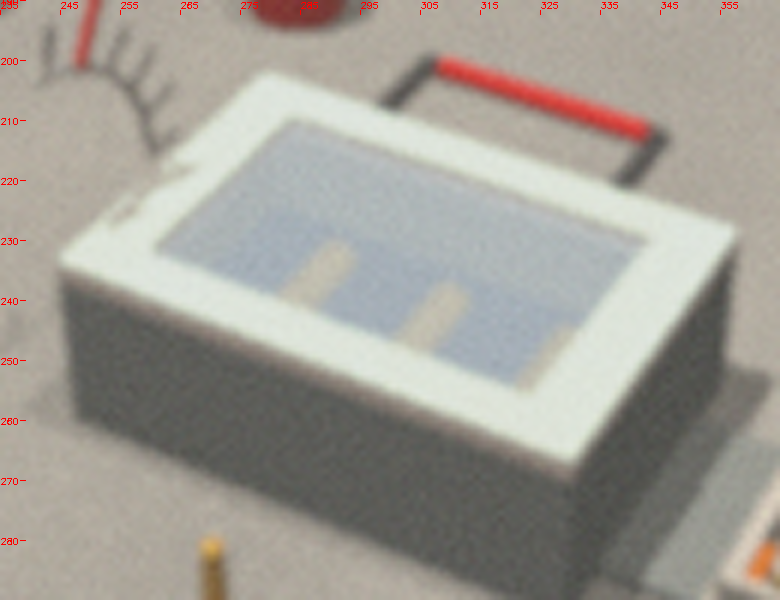

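```bash
cat > fit.py <<'E'
from h import *
o=load('a'); T=o['top'];S=o['scene']
def fr(p,L): # x,y,yaw ; local
    L=np.atleast_2d(L); c,s=np.cos(p[2]),np.sin(p[2])
    return np.c_[p[0]+c*L[:,0]-s*L[:,1],p[1]+s*L[:,0]+c*L[:,1],L[:,2]]
Lt=np.array([[0,.12,.09],[0,-.12,.09],[-.16,-.12,.09],[-.16,.12,.09]])
Lh=np.array([[-.21,.054,.085],[-.21,-.054,.085]])
ut=np.array([[292.3,170.3],[364.7,158.7],[372.7,206.3],[299.7,218.2],[322,230],[355.5,225]])
us=np.array([[330.5,267],[245,233.3],[280,201.7],[358,228.3],[343.3,212],[307.8,201]])
L=np.r_[Lt,Lh]
f=lambda p:np.r_[proj(T,fr(p,L))-ut,proj(S,fr(p,L))-us].ravel()
r=least_squares(f,[.7,-.05,0.1],loss='soft_l1');print('hinge',r.x,'\n',f(r.x).reshape(-1,2).round(1))
for i in range(6): print('tri box',tri(o,us[i],ut[i]), fr(r.x,L[i]))
B=np.array([[.038,.02,.072],[.038,-.02,.072],[-.038,-.02,.072],[-.038,.02,.072]])
bt=np.array([[219.7,212.7],[234.7,216.3],[227.7,237.1],[212.2,233.7]])
bs=np.array([[444,277],[457.4,288],[476.2,274.4],[463,265]])
ix=[1,2,3,0] if 0 else None
f2=lambda p:np.r_[proj(T,fr(p,B))-bt].ravel()
b=least_squares(f2,[.5,.25,-.2]);print('bat top',b.x,f2(b.x).reshape(-1,2).round(1)); print('proj scene',proj(S,fr(b.x,B)).round(1))
Fo=np.array([[.04,.028,.008],[.04,-.028,.008],[-.04,-.028,.008],[-.04,.028,.008]])
print('foot scene',proj(S,fr(b.x,Fo)).round(1))
# shoe
yaw=r.x[2]
h=fr(r.x,[-.16/2,.21,.008])[0]
K=np.array([[.012,.0235,.024],[.012,-.0235,.024]])
kt=np.array([[264,195.6],[277.7,193.1]])
f3=lambda p:np.r_[(proj(T,fr(p,K))-kt).ravel(),
  proj(T,fr(p,[-.12,0,.008]))[0]-np.array([277.2,232.2]), proj(S,fr(p,[-.12,0,.008]))[0]-np.array([391.2,256.3])]
s=least_squares(f3,[h[0],h[1],yaw]);print('shoe',s.x,f3(s.x).round(1),'in box',np.linalg.inv(np.array([[np.cos(yaw),-np.sin(yaw)],[np.sin(yaw),np.cos(yaw)]]))@(s.x[:2]-r.x[:2]))
print(proj(S,fr(s.x,K)))
E
python3 fit.py
```

```text
hinge [ 0.67120699 -0.01650843  0.15362489] 
 [[-0.3 -0.3]
 [-0.6 -0.5]
 [-0.3 -0.1]
 [-0.2 -0.2]
 [ 0.1  0. ]
 [-0.6 -0.3]
 [-0.2 -0.5]
 [-0.7 -0.6]
 [-0.5 -0.6]
 [ 0.3 -0.7]
 [-0.2 -0.4]
 [ 0.9 -0.6]]
tri box (array([0.6518863 , 0.10173528, 0.08738366]), np.float64(0.13517331536110078)) [[0.65284444 0.10207832 0.09      ]]
tri box (array([ 0.68755395, -0.13630307,  0.08638499]), np.float64(0.334017017969245)) [[ 0.68956955 -0.13509518  0.09      ]]
tri box (array([ 0.53049865, -0.15989405,  0.08739253]), np.float64(0.2777636354676929)) [[ 0.53145389 -0.15957859  0.09      ]]
tri box (array([0.4944963 , 0.07692812, 0.08720028]), np.float64(0.09065559749865315)) [[0.49472877 0.07759491 0.09      ]]
tri box (array([0.45538432, 0.00512459, 0.08375952]), np.float64(0.06278495475714863)) [[0.45541704 0.00472113 0.085     ]]
tri box (array([ 0.47146303, -0.10500085,  0.08146647]), np.float64(0.2234168870000417)) [[ 0.47194334 -0.10200694  0.085     ]]
bat top [ 0.47474785  0.33000409 -0.29555981] [[ 1.6 -0.5]
 [-1.9 -0.7]
 [-1.9  0.6]
 [ 2.1  0.6]]
proj scene [[452.9 285. ]
 [438.4 274.1]
 [459.1 260.7]
 [473.6 270.7]]
foot scene [[449.  307. ]
 [429.7 291.5]
 [450.8 277.4]
 [470.1 291.5]]
shoe [0.56869306 0.17954084 0.15608125] [ 0.1 -0.4 -0.2 -0.1  0.  -0.1  0.2 -0.6] in box [-0.07130689  0.20942719]
[[383.59359288 287.90806765]
 [364.96558701 280.63271485]]
```

```bash
sed -i 's/uv\[0\],uv\[1\],1/uv[0]-0.44,uv[1]-0.44,1/; s|return u\[:,:2\]/u\[:,2:\]|return u[:,:2]/u[:,2:]+0.44|' h.py
python3 fit.py | grep -v "^ \["
cat > fb.py <<'E'
import io,contextlib
with contextlib.redirect_stdout(io.StringIO()):
    from fit import *
Lb=np.array([[.038,.02,.072],[.038,-.02,.008],[-.038,-.02,.008],[-.038,.02,.072]])
Ls=np.array([[.038,-.02,.072],[-.038,.02,.072],[-.038,-.02,.072]])
ss=np.array([[444,277],[476.2,274.4],[463,265]])
g=lambda p:np.r_[proj(T,fr(p,Lb))-bt,proj(S,fr(p,Ls))-ss].ravel()
b=least_squares(g,[.47,.33,-.2]);print('bat',b.x,g(b.x).reshape(-1,2).round(1))
print(tri(o,[476.2,274.4],[212.2,233.7]))
im=o['top']['pixels'][:,:,::-1].copy();
def ov(n,win,k,out):
    c=o[n];x,y,w,h=win
    im=cv2.resize(c['pixels'][y:y+h,x:x+w,::-1],None,fx=k,fy=k,interpolation=cv2.INTER_CUBIC)
    def d(p,L,col,cl=True):
        q=((proj(c,fr(p,L))-[x,y])*k).astype(np.int32); cv2.polylines(im,[q],cl,col,1)
    for z,hx,hy in((.072,.038,.02),(.008,.038,.02),(.008,.04,.028),(0,.04,.028)):
        d(b.x,[[hx,hy,z],[hx,-hy,z],[-hx,-hy,z],[-hx,hy,z]],(0,0,255) if z else (255,0,0))
    d(r.x,Lt,(0,0,255)); d(r.x,Lh,(255,0,0))
    d(s.x,[[-.12,.044,.008],[-.12,-.044,.008],[-.084,-.044,.008],[-.036,-.031,.008],[.04,-.031,.008],[.04,.031,.008],[-.036,.031,.008],[-.084,.044,.008]],(0,0,255))
    d(s.x,[[-.036,.031,.026],[.04,.031,.026],[.04,-.031,.026],[-.036,-.031,.026]],(255,0,0))
    d(s.x,[[.012,.0235,.024],[.04,.0235,.024],[.04,-.0235,.024],[.012,-.0235,.024]],(255,0,255))
    cv2.imwrite('pics/'+out+'.png',im)
ov('top',(200,150,180,95),4,'o1'); ov('scene',(235,190,250,130),3,'o2')
E
python3 fb.py
```

```text
hinge [ 0.67201491 -0.01659999  0.15356284] 
tri box (array([0.65345565, 0.1020825 , 0.09014315]), np.float64(0.11945133240834593)) [[0.6536597 0.1019879 0.09     ]]
tri box (array([ 0.68905288, -0.13524641,  0.08923743]), np.float64(0.14451262424327638)) [[ 0.69037011 -0.13518787  0.09      ]]
tri box (array([ 0.53230741, -0.15888725,  0.09022167]), np.float64(0.04181977341983156)) [[ 0.53225293 -0.15966148  0.09      ]]
tri box (array([0.49634459, 0.07725173, 0.08993093]), np.float64(0.3664370235338197)) [[0.49554252 0.07751429 0.09      ]]
tri box (array([0.45731673, 0.00563304, 0.08654121]), np.float64(0.1993518346359906)) [[0.45622627 0.00464296 0.085     ]]
tri box (array([ 0.47338592, -0.10417507,  0.08430619]), np.float64(0.47628535539416816)) [[ 0.47274595 -0.10208614  0.085     ]]
bat top [ 0.47620922  0.33148515 -0.29547513] [[ 1.6 -0.5]
proj scene [[453.8 286.1]
foot scene [[449.8 308.2]
shoe [0.56972562 0.18078743 0.16796798] [ 0.1 -0.1 -0.1 -0.   0.5  0.   0.4  0.1] in box [-0.0708932   0.21071081]
[[384.38862058 288.80489935]
bat [ 0.47789313  0.33981432 -0.29621612] [[-0.8 -1. ]
 [ 0.3 -0.3]
 [ 0.6  0. ]
 [-0.4  0.1]
 [-1.6  0.3]
 [ 1.7 -0.5]
 [ 0.1 -1.3]]
(array([0.44815818, 0.36777273, 0.0695447 ]), np.float64(0.5146188638936451))
```

```bash
sleep 0
```

```text
(no output)
```

View pics/o1.png

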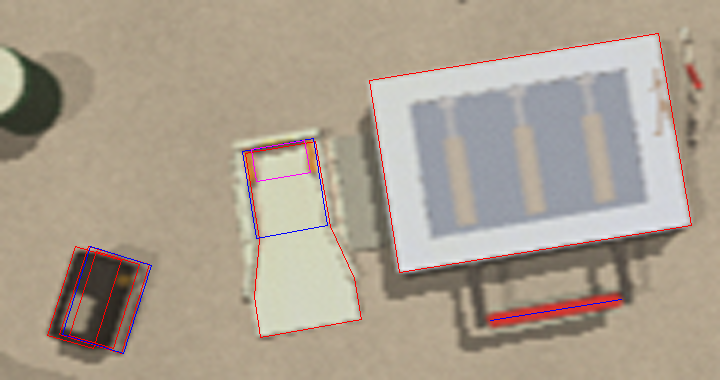

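View pics/o2.png

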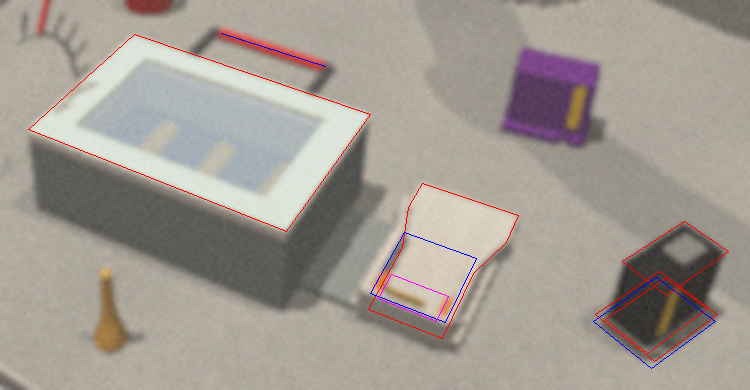

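```bash
python3 -c "
import bench;print([x for x in dir(bench) if not x.startswith('__')]);print(getattr(bench,'pinch_z',None))"; python3 -m jog '[[0.05,-0.06,0,0.9],[0.08,-0.12,0,1.8],[0.10,-0.18,0,1.8],[0.13,-0.24,0,1.8],[0.16,-0.30,0,1.8]]' 0.2 30
```

```text
['IKError', 'grab_frame', 'pinch_z', 'sense', 'sign_off']
-0.0188
time_s: 0.72
eef_pos: [0.466, 0.3757, 0.2185]
orientation: [-3.141, -0.0, 2.844]
force: [1.1, 1.0, 0.6]
width: 0.0745
```

```bash
python3 -m jog '[[0,-0.011,-0.05,0],[0,-0.011,-0.09,0],[0,-0.011,-0.09,0]]'; python3 - <<'E'
from h import *
o=snap('b'); print(sense()['eef_pos'],sense()['orientation'],sense()['time_s'])
T=o['top']; print('can top',atz(T,(196,168),.11))
crop(o,'top',195,150,90,100,6,'d1');crop(o,'scene',415,230,80,90,6,'d2')
print(proj(T,sense()['eef_pos']),proj(o['scene'],sense()['eef_pos']))
E
```

```text
time_s: 1.1
eef_pos: [0.4641, 0.3653, 0.1262]
orientation: [-3.137, -0.003, 2.844]
force: [0.4, -0.1, -0.1]
width: 0.0745
[0.465607   0.36712618 0.12918786] [-3.14152532e+00 -1.07811802e-04  2.84416739e+00] 1.2
can top [0.66062077 0.41407713 0.11      ]
[[207.42719125 227.92018588]] [[480.88590554 259.325337  ]]
```

View pics/d1.png

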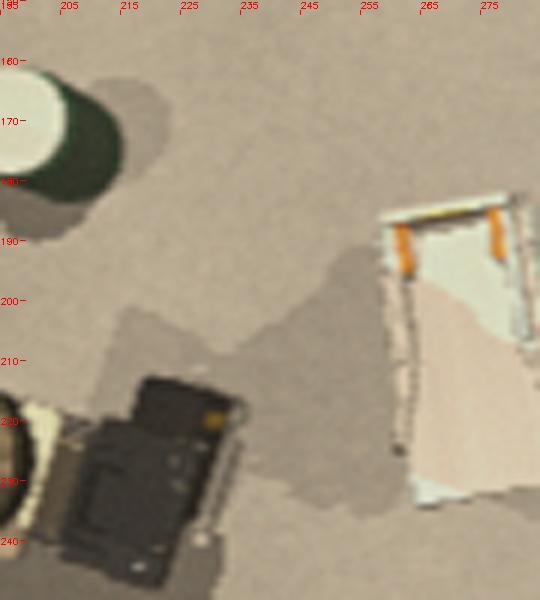

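View pics/d2.png

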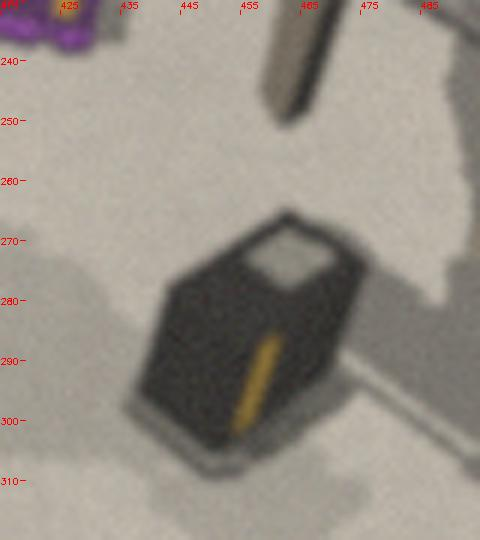

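```bash
python3 -m jog '[[0.012,-0.027,0,0],[0.012,-0.027,0,0],[0.012,-0.027,-0.04,0],[0.012,-0.027,-0.08,0],[0.012,-0.027,-0.096,0]]';python3 -m jog '[[0,0,0,0],[0,0,0,0]]'
```

```text
time_s: 1.82
eef_pos: [0.477, 0.3406, 0.032]
orientation: [-3.141, -0.001, 2.845]
force: [-0.5, -0.5, 0.7]
width: 0.0744
time_s: 2.08
eef_pos: [0.4781, 0.3405, 0.034]
orientation: [3.14, 0.001, 2.844]
force: [-0.5, 0.1, 0.1]
width: 0.0741
```

```bash
python3 -m jog '[[0,0,0,0],[0,0,0,0],[0,0,0,0],[0,0,0,0]]' 0.75 25;  python3 - <<'E'
from h import *
o=snap('c'); print(sense()['eef_pos'],sense()['width'],sense()['force'])
crop(o,'scene',415,200,100,120,5,'d2')
E
```

```text
time_s: 2.58
eef_pos: [0.4775, 0.3397, 0.0328]
orientation: [3.141, 0.0, 2.844]
force: [0.1, -0.2, 2.3]
width: 0.0398
[0.47750216 0.33969409 0.03275411] 0.03997117167094576 [-0.41255229 -1.13347339  2.53876155]
```

View pics/d2.png

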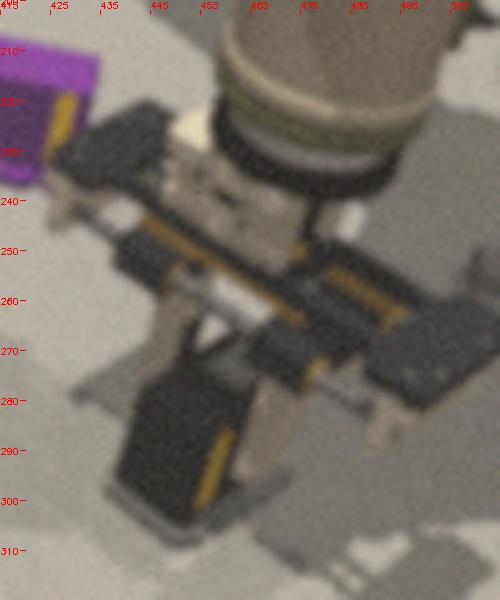

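```bash
python3 -m jog '[[0,0,0.03,0],[0,0,0.06,0],[0.002,-0.04,0.06,1.5],[0.005,-0.08,0.06,3.0],[0.008,-0.12,0.06,4.5]]'
```

```text
time_s: 3.3
eef_pos: [0.4851, 0.2184, 0.0923]
orientation: [-3.141, -0.001, -3.042]
force: [0.9, -0.1, -4.9]
width: 0.0393
```

```bash
python3 -m jog '[[0,-0.03,0,0.67],[0,-0.053,0,0.67],[0,-0.053,0,0.67],[0,-0.053,0,0.67]]';  python3 - <<'E'
from h import *
o=snap('d'); s=sense(); print(s['eef_pos'],s['orientation'],s['width'],s['force'])
crop(o,'scene',340,170,120,120,5,'d2');crop(o,'top',240,165,80,85,7,'d1')
E
```

```text
time_s: 3.8
eef_pos: [0.4856, 0.1675, 0.0925]
orientation: [3.141, 0.0, -2.988]
force: [0.1, -0.5, -3.7]
width: 0.04
[0.48545668 0.16794245 0.0925441 ] [ 3.14101458e+00  2.03478705e-04 -2.98665583e+00] 0.03979968996661813 [ 0.53373862  0.06851505 -3.73396716]
```

View pics/d2.png

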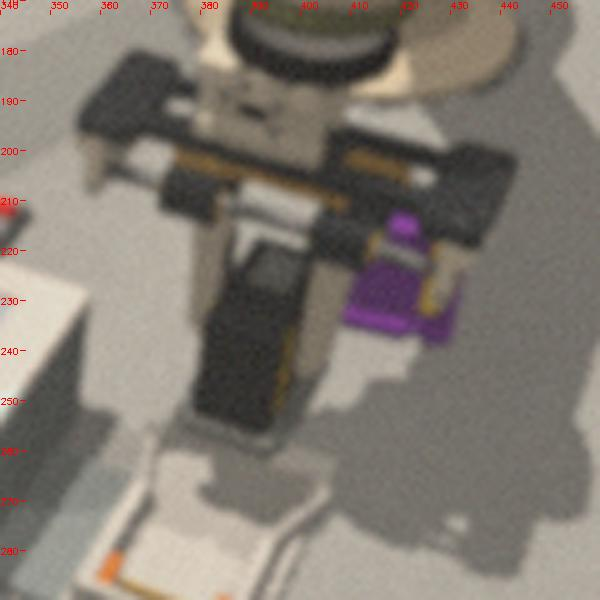

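View pics/d1.png

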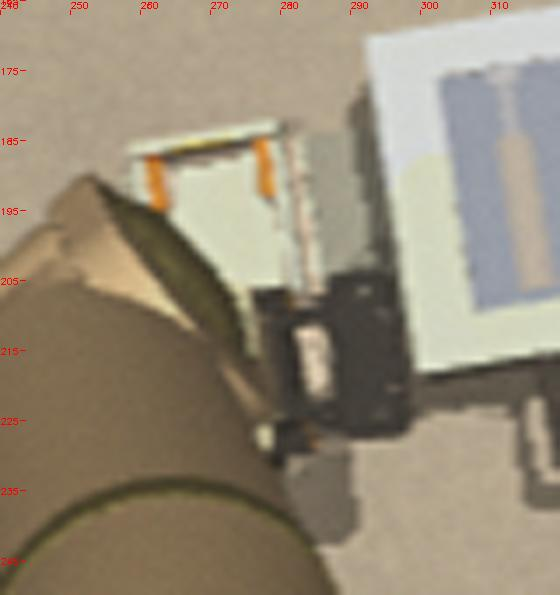

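```bash
python3 -m jog '[[0,0,-0.03,0],[0,0,-0.045,0],[0,0,-0.049,0],[0,0,-0.050,0],[0,0,-0.050,0]]';python3 -m jog '[[0,0,-0.001,0],[0,0,-0.002,0],[0,0,-0.002,0]]';  python3 - <<'E'
from h import *
o=snap('e'); s=sense(); print(s['eef_pos'],s['orientation'],s['width'],s['force'])
crop(o,'scene',340,190,120,120,5,'d2')
E
```

```text
time_s: 4.53
eef_pos: [0.4858, 0.1669, 0.0431]
orientation: [3.141, 0.001, -2.988]
force: [-0.1, 0.6, -3.3]
width: 0.0397
time_s: 4.9
eef_pos: [0.4857, 0.1667, 0.0407]
orientation: [3.142, 0.0, -2.988]
force: [0.3, 1.2, -2.7]
width: 0.0401
[0.48562654 0.16667205 0.04073791] [ 3.14155602e+00  3.09094552e-04 -2.98831423e+00] 0.040052614148853555 [ 0.40111978 -0.1879797  -1.65671274]
```

View pics/d2.png

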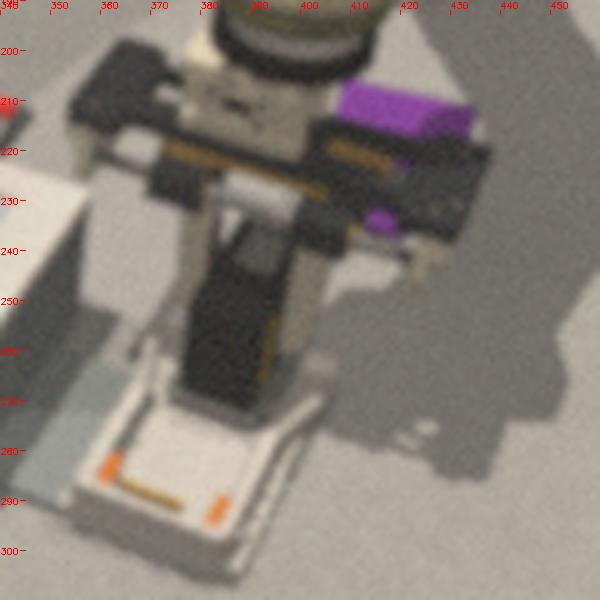

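```bash
python3 -m jog '[[0,0,-0.0005,0],[0,0,-0.001,0],[0,0,-0.001,0]]'
```

```text
time_s: 5.38
eef_pos: [0.4857, 0.1667, 0.0407]
orientation: [-3.141, 0.001, -2.988]
force: [-2.6, -1.6, 13.9]
width: 0.04
```

```bash
python3 -m jog '[[0,0,0.0005,0],[0,0,0.0005,0],[0,0,0.0005,0],[0,0,0.0005,0]]' 0.3 ; python3 -m jog '[[0,0,0.02,0],[0,0,0.06,0],[-0.03,-0.0045,0.08,0],[-0.09,-0.014,0.08,0],[-0.11,-0.017,0.08,0]]'; python3 -m jog '[[0,0,0,0],[0,0,0,0]]' 1; python3 - <<'E'
from h import *
o=snap('f'); s=sense(); print(s['time_s'],s['eef_pos'],s['orientation'],s['width'],s['force'])
crop(o,'scene',340,190,120,120,5,'d2');crop(o,'top',240,165,80,85,7,'d1')
E
```

```text
time_s: 5.88
eef_pos: [0.4855, 0.1667, 0.04]
orientation: [-3.142, -0.0, -2.988]
force: [0.3, -0.1, 0.1]
width: 0.065
time_s: 6.5
eef_pos: [0.3722, 0.1484, 0.1204]
orientation: [-3.141, -0.002, -2.987]
force: [0.8, -0.2, -0.2]
width: 0.0652
time_s: 6.75
eef_pos: [0.3767, 0.1503, 0.1202]
orientation: [3.141, 0.001, -2.988]
force: [0.2, 0.3, -1.0]
width: 0.0499
6.85 [0.3766845  0.15012629 0.12002203] [ 3.14118722e+00  7.89708915e-04 -2.98858293e+00] 0.04167377610002688 [-0.29100582  0.50749644  0.29638215]
```

View pics/d2.png

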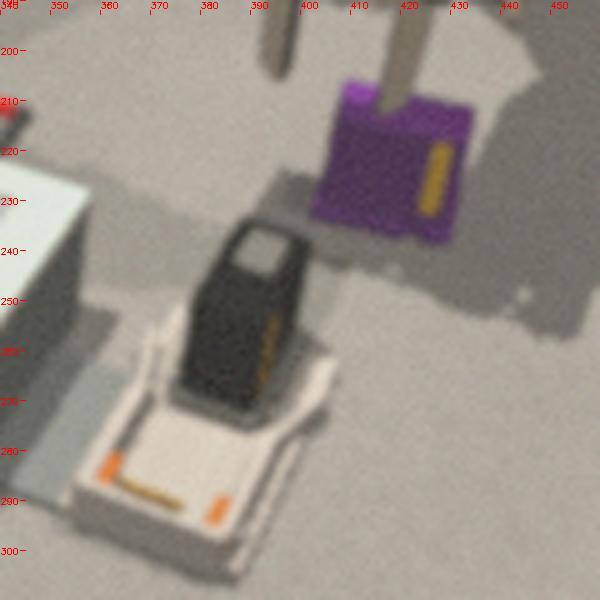

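View pics/d1.png

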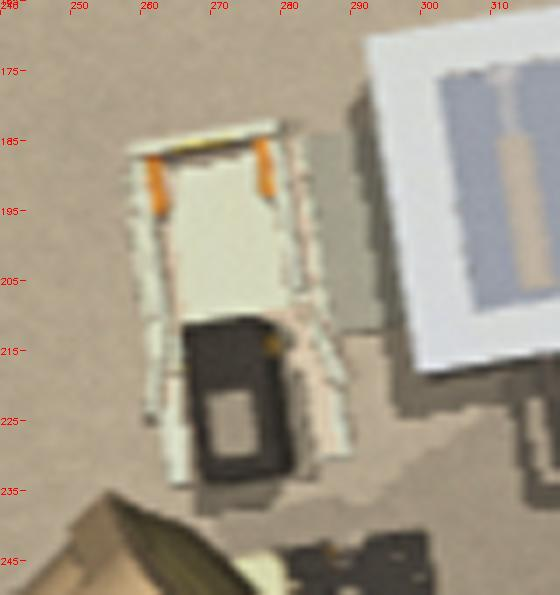

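```bash
python3 - <<'E'
from h import *
o=load('a')
crop(o,'top',250,255,50,40,12,'d3')
for uv in((261,271),(284,265),(287,279),(264,287)): print(uv,atz(o['top'],uv,.072).round(3),atz(o['top'],uv,.0).round(3))
o=load('f')
B=np.array([[.038,.02,.08],[.038,-.02,.016],[-.038,-.02,.016],[-.038,.02,.08]])
E
```

```text
(261, 271) [0.325 0.207 0.072] [0.319 0.219 0.   ]
(284, 265) [0.344 0.131 0.072] [0.339 0.14  0.   ]
(287, 279) [0.299 0.122 0.072] [0.291 0.129 0.   ]
(264, 287) [0.274 0.196 0.072] [0.264 0.208 0.   ]
```

View pics/d3.png

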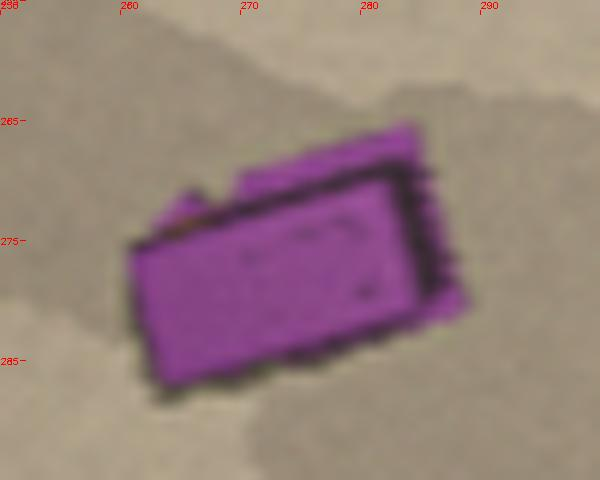

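```bash
python3 -m jog '[[0.039,0.006,0,0],[0.039,0.006,-0.05,0],[0.039,0.006,-0.09,0],[0.039,0.006,-0.105,0],[0.039,0.006,-0.105,0]]'; python3 - <<'E'
from h import *
o=snap('g'); s=sense(); print(s['time_s'],s['eef_pos'],s['orientation'],s['width'],s['force'])
crop(o,'scene',340,170,120,120,5,'d2')
E
```

```text
time_s: 7.48
eef_pos: [0.4144, 0.1555, 0.0137]
orientation: [-3.141, -0.002, -2.988]
force: [-0.3, -0.2, 0.3]
width: 0.0004
7.575 [0.41508512 0.15594267 0.01517601] [ 3.14122290e+00  5.73334445e-04 -2.98833415e+00] 0.00076331166164317 [ 0.39885537 -0.01988082 -0.27108038]
```

View pics/d2.png

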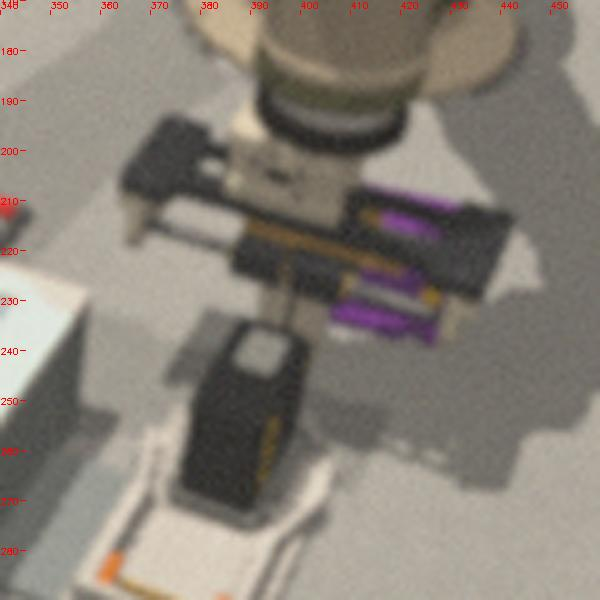

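```bash
python3 -m jog '[[0.010,0.006,0.003,0],[0.022,0.0075,0.003,0],[0.034,0.009,0.003,0],[0.046,0.011,0.003,0],[0.056,0.0125,0.003,0]]';python3 -m jog '[[0.010,0.0015,0,0],[0.020,0.003,0,0],[0.028,0.0045,0,0],[0.028,0.0045,0,0]]'; python3 - <<'E'
from h import *
o=snap('h'); s=sense(); print(s['time_s'],s['eef_pos'],s['orientation'],s['width'],s['force'])
crop(o,'scene',340,190,120,120,5,'d2');crop(o,'top',240,165,80,85,7,'d1')
E
```

```text
time_s: 8.2
eef_pos: [0.4712, 0.168, 0.0182]
orientation: [-3.141, -0.0, -2.989]
force: [-3.8, -1.2, 2.8]
width: 0.0005
time_s: 8.7
eef_pos: [0.4998, 0.1731, 0.0181]
orientation: [3.141, 0.002, -2.988]
force: [-0.4, 0.0, 0.5]
width: 0.0007
8.8 [0.49900752 0.17295471 0.01811616] [ 3.14117332e+00  9.99580756e-04 -2.98818308e+00] 0.0007086534112939235 [-0.05768977  0.63635002 -0.76842175]
```

View pics/d2.png

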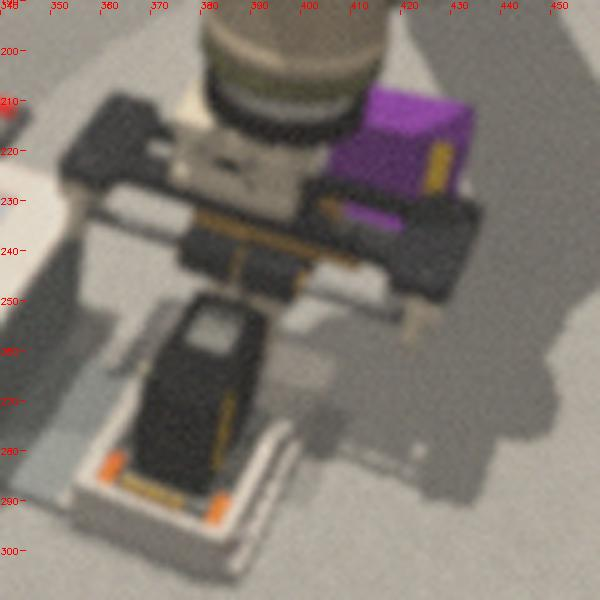

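View pics/d1.png

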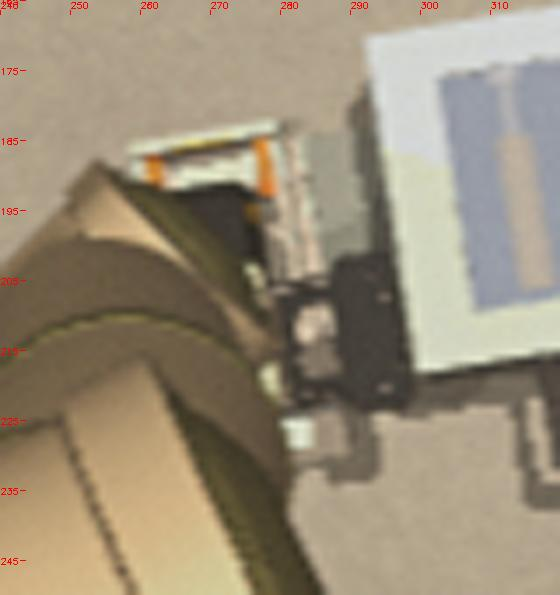

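```bash
python3 -m jog '[[0.006,0.001,0,0],[0.011,0.0018,0,0],[0.013,0.002,0,0]]';python3 -m jog '[[0.002,0.0003,0,0],[0.004,0.0006,0,0]]';python3 -m jog '[[0.002,0.0003,0,0]]';python3 -m jog '[[0.001,0.0002,0,0]]'
```

```text
time_s: 9.18
eef_pos: [0.5109, 0.1749, 0.0181]
orientation: [-3.142, -0.001, -2.988]
force: [-6.8, 0.6, 6.1]
width: 0.0006
time_s: 9.43
eef_pos: [0.5145, 0.1753, 0.0181]
orientation: [-3.141, -0.002, -2.987]
force: [-4.3, -0.5, 2.7]
width: 0.0006
time_s: 9.55
eef_pos: [0.5177, 0.1758, 0.0181]
orientation: [3.141, 0.0, -2.988]
force: [-0.9, 0.4, -0.5]
width: 0.0008
time_s: 9.68
eef_pos: [0.5194, 0.1759, 0.0182]
orientation: [3.141, 0.001, -2.988]
force: [0.8, -0.1, -0.9]
width: 0.0004
```

```bash
python3 -m jog '[[0.001,0.0001,0,0],[0.001,0.0001,0,0]]';python3 -m jog '[[0.001,0.0002,0,0],[0.001,0.0002,0,0]]'; python3 - <<'E'
from h import *
o=snap('i'); s=sense(); print(s['time_s'],s['eef_pos'],s['orientation'],s['width'],s['force'])
crop(o,'scene',340,190,120,120,5,'d2')
E
```

```text
time_s: 9.93
eef_pos: [0.5199, 0.1759, 0.0181]
orientation: [3.142, 0.001, -2.988]
force: [-0.2, -0.6, -0.1]
width: 0.0003
time_s: 10.18
eef_pos: [0.5206, 0.1761, 0.0181]
orientation: [3.142, 0.0, -2.988]
force: [0.0, -0.4, 0.2]
width: 0.0004
10.275 [0.52051236 0.1761468  0.01811216] [ 3.14153391e+00  9.74842188e-05 -2.98813482e+00] 0.00035890074351194103 [0.7435631  0.14874983 0.21284508]
```

View pics/d2.png

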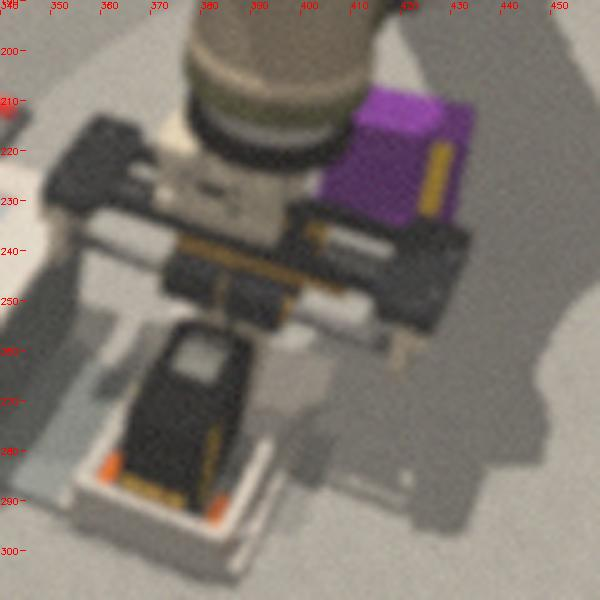

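```bash
python3 -m jog '[[0.0015,0.0002,0,0],[0.0015,0.0002,0,0]]';python3 -m jog '[[0.0015,0.0002,0,0],[0.0015,0.0002,0,0]]'
```

```text
time_s: 10.52
eef_pos: [0.5215, 0.1763, 0.0181]
orientation: [-3.141, -0.001, -2.988]
force: [-2.9, 1.1, 1.1]
width: 0.0005
time_s: 10.78
eef_pos: [0.5229, 0.1766, 0.0181]
orientation: [3.142, -0.001, -2.988]
force: [-4.8, 1.9, 2.1]
width: 0.0006
```

```bash
python3 -m jog '[[0.001,0.0002,0,0],[0.001,0.0002,0,0]]'
```

```text
time_s: 11.02
eef_pos: [0.5233, 0.1766, 0.0181]
orientation: [-3.141, -0.002, -2.988]
force: [-6.6, 1.1, 4.1]
width: 0.0002
```

```bash
python3 -m jog '[[0.001,0.0002,0,0],[0.001,0.0002,0,0]]'; python3 -m jog '[[0.001,0.0002,0,0],[0.001,0.0002,0,0]]'
```

```text
time_s: 11.28
eef_pos: [0.5233, 0.1764, 0.018]
orientation: [-3.141, -0.003, -2.987]
force: [-9.9, 1.0, 6.5]
width: 0.0004
time_s: 11.52
eef_pos: [0.5233, 0.1764, 0.018]
orientation: [-3.14, -0.005, -2.987]
force: [-12.4, -0.9, 9.0]
width: 0.0003
```

```bash
python3 -m jog '[[-0.02,-0.003,0.0,0],[-0.06,-0.009,0.0,0],[-0.08,-0.012,0.05,0],[-0.11,-0.02,0.1,0],[-0.12,-0.02,0.14,0]]' ; python3 - <<'E'
from h import *
o=snap('j'); s=sense(); print(s['time_s'],s['eef_pos'],s['orientation'],s['width'],s['force'])
crop(o,'scene',340,210,100,100,6,'d2');crop(o,'top',240,165,80,85,7,'d1')
E
```

```text
time_s: 12.15
eef_pos: [0.4056, 0.1565, 0.1598]
orientation: [-3.141, 0.001, -2.988]
force: [0.8, 0.3, 0.0]
width: 0.0008
12.25 [0.4078144  0.15766218 0.1616846 ] [ 3.14010859  0.00692152 -2.98854162] 0.0003705284038007826 [ 0.31332407  0.63823315 -0.90612299]
```

View pics/d2.png

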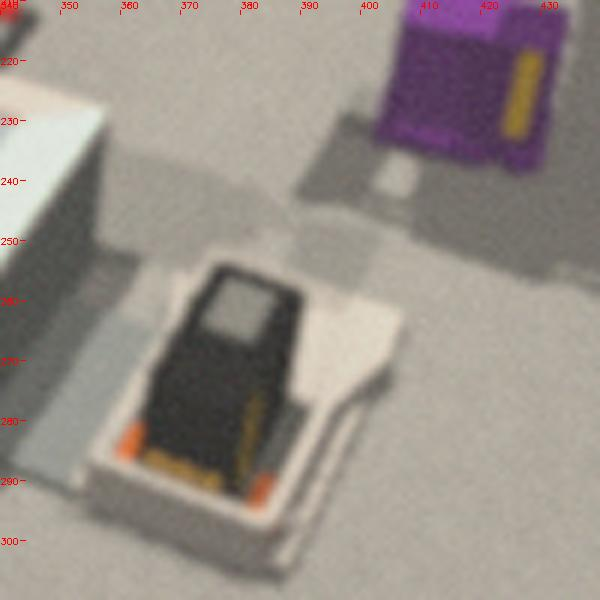

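View pics/d1.png

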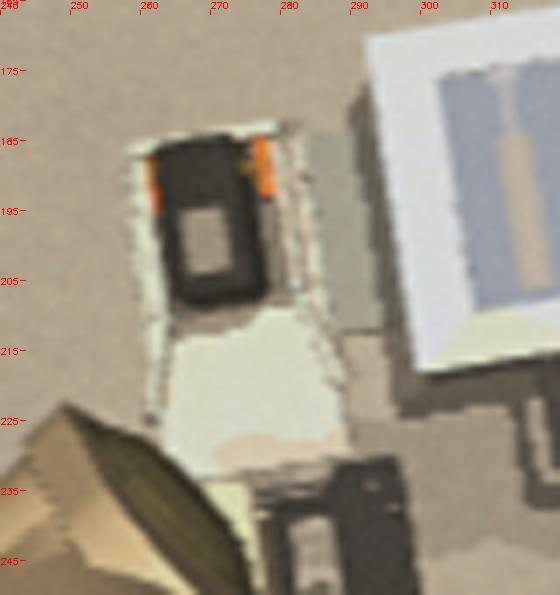

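```bash
python3 - <<'E'
from h import *
import io,contextlib
with contextlib.redirect_stdout(io.StringIO()):
    from fit import fr
o=load('j')
for n,w,k in(('top',(250,175,45,50),12),('scene',(345,240,70,75),8)):
    c=o[n];x,y,W,H=w
    im=cv2.resize(c['pixels'][y:y+H,x:x+W,::-1],None,fx=k,fy=k,interpolation=cv2.INTER_CUBIC)
    p=[.5697,.1800,.1536]
    def d(L,col):
        q=((proj(c,fr(p,L))-[x,y])*k).astype(np.int32); cv2.polylines(im,[q],True,col,1)
    d([[.038,.02,.08],[.038,-.02,.08],[-.038,-.02,.08],[-.038,.02,.08]],(0,0,255))
    d([[.04,.028,.016],[.04,-.028,.016],[-.04,-.028,.016],[-.04,.028,.016]],(255,0,0))
    d([[.0408,.031,.042],[.0408,-.031,.042]],(0,255,0))
    d([[-.12,.044,.008],[-.12,-.044,.008]],(0,255,0))
    d([[.012,.0235,.024],[.012,.031,.024]],(255,0,255));d([[.012,-.0235,.024],[.012,-.031,.024]],(255,0,255))
    cv2.imwrite(f'pics/k_{n}.png',im)
E
```

```text
(no output)
```

View pics/k_top.png

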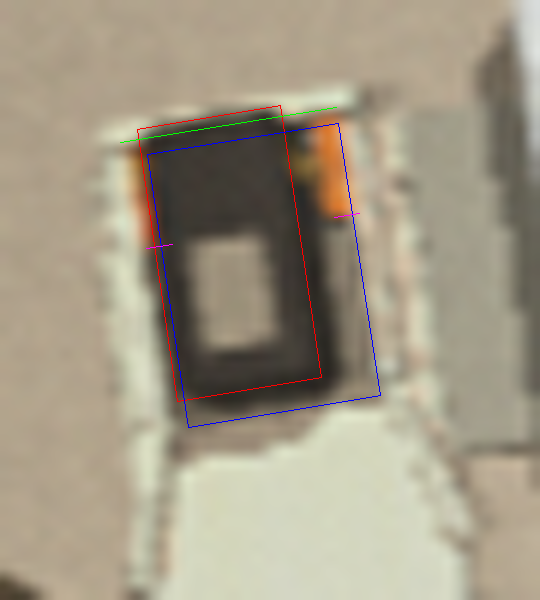

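View pics/k_scene.png

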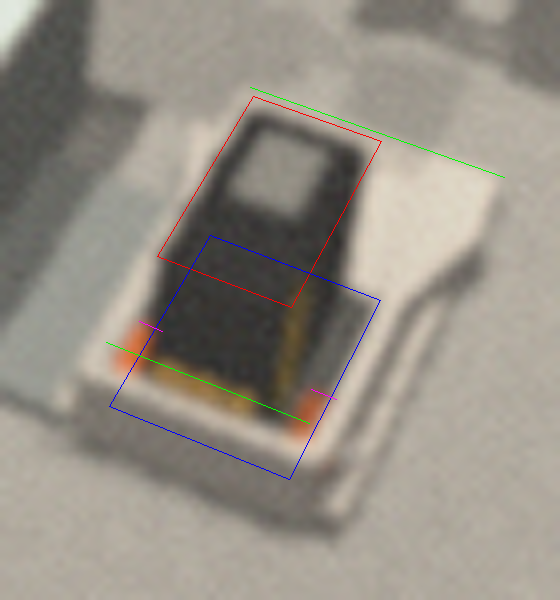

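```bash
python3 - <<'E'
from h import *
print(sense()['joints'].round(2))
E
python3 -m jog '[[0.010,-0.04,0,2],[0.02,-0.08,0,4],[0.03,-0.12,0,6],[0.045,-0.16,0,8],[0.057,-0.20,0,10]]' 0.6;python3 -m jog '[[0,-0.007,0,2],[0,-0.007,0,4],[0,-0.007,0,6],[0,-0.007,0,8],[0,-0.007,0,8]]';  python3 - <<'E'
from h import *
o=snap('l'); s=sense(); print(s['time_s'],s['eef_pos'],s['orientation'],s['width'],s['force'],s['joints'].round(2))
crop(o,'scene',240,120,150,120,5,'d2');crop(o,'top',280,150,100,110,6,'d1')
E
```

```text
[-0.26  0.36 -0.31  2.29  0.23  0.51  0.97]
time_s: 12.88
eef_pos: [0.4649, -0.0445, 0.1576]
orientation: [-3.141, 0.001, -2.111]
force: [1.3, 0.1, -0.3]
width: 0.0368
time_s: 13.5
eef_pos: [0.4639, -0.0502, 0.1573]
orientation: [-3.142, 0.002, -1.42]
force: [-0.7, -0.0, -0.4]
width: 0.037
13.6 [ 0.46373035 -0.05018373  0.1575942 ] [ 3.14145294e+00  1.22941021e-03 -1.41994520e+00] 0.03727170490832787 [ 0.59998315 -0.02243711 -1.10223669] [ 0.59  0.5  -0.83  2.2   0.6   0.68  2.63]
```

View pics/d2.png

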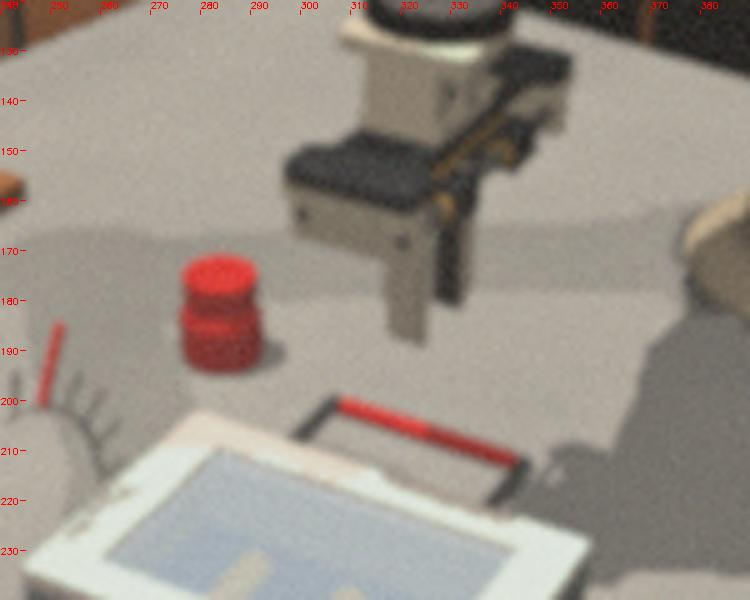

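View pics/d1.png

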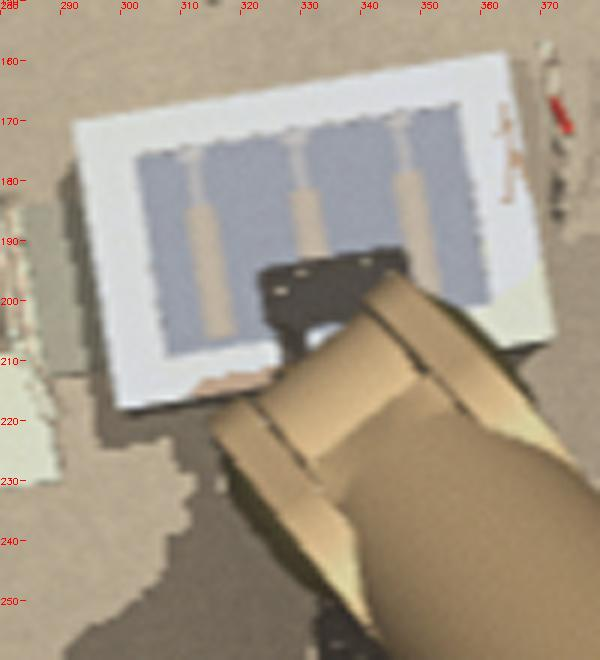

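J7 is at the edge of its range (2.63), so I'll take the opposite half-turn, which gives the same grasp.

```bash
python3 -m jog '[[0,0,0.01,-2],[0,0,0.01,-4],[0,0,0.01,-6],[0,0,0.01,-8],[0,0,0.01,-10]]';python3 -m jog '[[0,0,0,-2],[0,0,0,-4],[0,0,0,-6],[0,0,0,-8],[0,0,0,-10]]';python3 -m jog '[[0,0,0,-2],[0,0,0,-4],[0,0,0,-6],[0,0,0,-8],[0,0,0,-10]]';python3 -m jog '[[0,0,0,-2],[0,0,0,-4],[0,0,0,-6],[0,0,0,-6]]';  python3 - <<'E'
from h import *
s=sense(); print(s['time_s'],s['eef_pos'],s['orientation'],s['width'],s['force'],s['joints'].round(2))
E
```

```text
time_s: 14.22
eef_pos: [0.4639, -0.0499, 0.1683]
orientation: [-3.141, 0.001, -2.297]
force: [-0.6, -0.0, -0.4]
width: 0.0372
time_s: 14.85
eef_pos: [0.464, -0.0498, 0.1684]
orientation: [-3.141, 0.002, 3.114]
force: [0.3, 0.0, 0.8]
width: 0.0371
time_s: 15.48
eef_pos: [0.4641, -0.0499, 0.1685]
orientation: [3.14, 0.002, 2.241]
force: [-0.4, 0.7, -0.4]
width: 0.037
time_s: 15.98
eef_pos: [0.464, -0.0497, 0.1685]
orientation: [3.14, 0.001, 1.725]
force: [0.1, 0.0, -0.2]
width: 0.037
15.975 [ 0.46404429 -0.04969745  0.16849015] [3.13997057e+00 9.03723642e-04 1.72503125e+00] 0.03701506753723417 [ 0.07386871  0.02028487 -0.22816157] [-0.05  0.37  0.05  2.23 -0.03  0.54  0.17]
```

```bash
python3 -m jog '[[0.001,0.001,-0.04,0],[0.001,0.001,-0.075,0],[0.001,0.001,-0.075,0]]' 0.52;  python3 - <<'E'
from h import *
o=snap('m'); s=sense(); print(s['time_s'],s['eef_pos'],s['width'],s['force'])
crop(o,'scene',240,120,150,120,5,'d2')
E
```

```text
time_s: 16.35
eef_pos: [0.4635, -0.0489, 0.0917]
orientation: [-3.138, -0.0, 1.727]
force: [-0.6, 0.1, 0.1]
width: 0.0445
16.45 [ 0.46471048 -0.04900794  0.09369103] 0.0444996701129178 [-0.16725358 -0.24833312 -0.18729763]
```

View pics/d2.png

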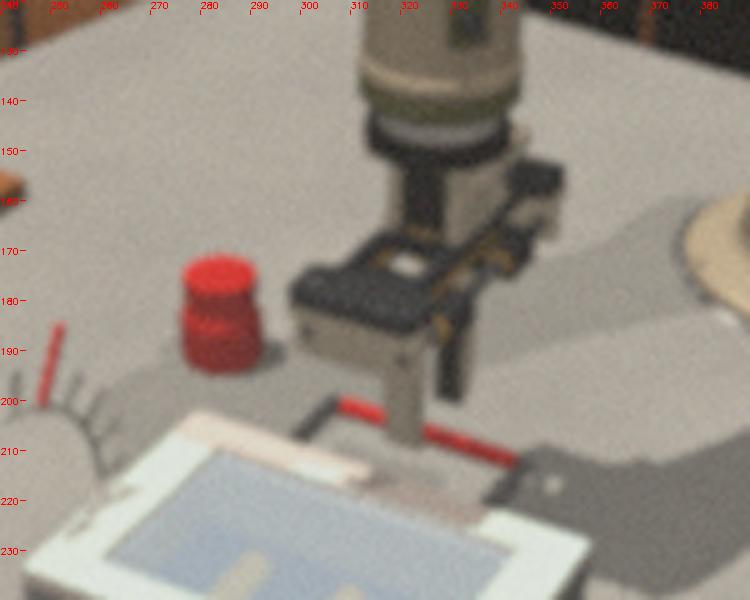

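Near finger (320,208) is on the lid side of the bar and the far finger (330,200) is on the robot side, so the tool straddles the handle. Next I lower it and close.

```bash
python3 -m jog '[[0,0,-0.015,0],[0,0,-0.025,0],[0,0,-0.025,0]]'; python3 -m jog '[[0,0,0,0],[0,0,0,0],[0,0,0,0],[0,0,0,0]]' 0.95 25
```

```text
time_s: 16.82
eef_pos: [0.4646, -0.049, 0.0684]
orientation: [3.141, 0.0, 1.725]
force: [-0.2, -0.3, -0.7]
width: 0.0446
time_s: 17.32
eef_pos: [0.464, -0.049, 0.0682]
orientation: [-3.141, -0.0, 1.724]
force: [1.4, 0.0, 0.5]
width: 0.0111
```

```bash
python3 -m jog '[[0.001,0,0.018,0],[0.003,0.0005,0.0365,0],[0.007,0.001,0.0545,0],[0.0125,0.002,0.072,0],[0.0195,0.003,0.0885,0]]'; python3 - <<'E'
from h import *
o=snap('n'); s=sense(); print(s['time_s'],s['eef_pos'],s['width'],s['force'],s['joints'].round(2))
crop(o,'scene',220,120,150,120,5,'d2')
E
```

```text
time_s: 17.95
eef_pos: [0.4829, -0.046, 0.1569]
orientation: [-3.14, -0.0, 1.724]
force: [-0.2, 0.3, -3.3]
width: 0.0113
18.05 [ 0.4832535  -0.04597136  0.15742205] 0.011171562215326043 [-4.36155472 -0.51952527 -1.74705209] [-0.05  0.41  0.04  2.2  -0.03  0.53  0.17]
```

View pics/d2.png

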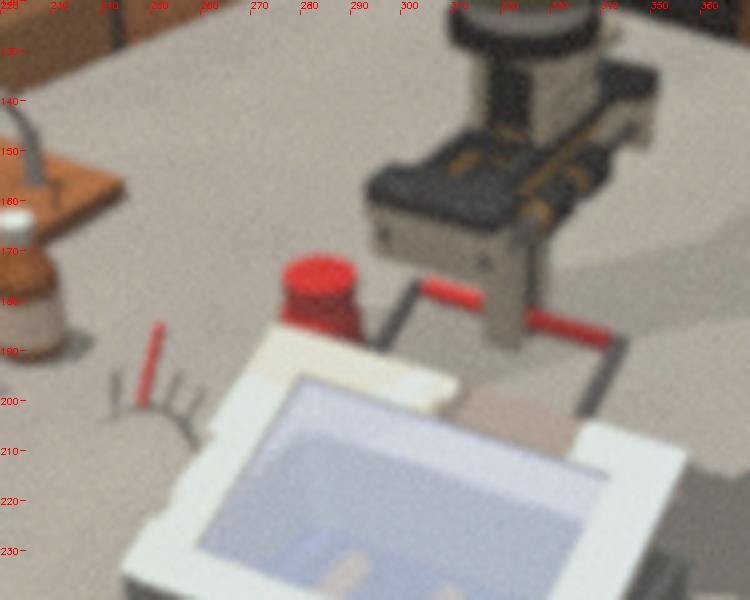

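```bash
python3 -m jog '[[0.012,0.002,0.0225,0],[0.029,0.0045,0.046,0],[0.0465,0.007,0.065,0],[0.066,0.010,0.081,0],[0.0843,0.013,0.0932,0]]'; python3 -m jog '[[0,0,0,0],[0,0,0,0],[0,0,0,0],[0,0,0,0]]'; python3 - <<'E'
from h import *
o=snap('p'); s=sense(); print(s['time_s'],s['eef_pos'],s['width'],s['force'],s['joints'].round(2))
cv2.imwrite('pics/d2.png',cv2.resize(o['scene']['pixels'][60:330,180:470,::-1],None,fx=2.6,fy=2.2))
crop(o,'scene',230,100,150,120,5,'d3')
dz=s['eef_pos'][2]-.0683; print('theta from z',np.degrees(np.arcsin(dz/.21)))
crop(o,'top',240,165,80,85,7,'d1')
E
```

```text
time_s: 18.68
eef_pos: [0.5663, -0.0329, 0.2501]
orientation: [-3.137, -0.001, 1.724]
force: [-7.5, 0.3, 7.5]
width: 0.0109
time_s: 19.18
eef_pos: [0.5659, -0.033, 0.2498]
orientation: [-3.138, -0.001, 1.724]
force: [-10.6, 0.8, 13.8]
width: 0.0114
19.275 [ 0.56587115 -0.03294813  0.24975587] 0.010942218136646656 [-10.61568662  -0.25690949  13.40278617] [-0.09  0.38  0.06  1.93 -0.03  0.84  0.14]
theta from z 59.777316817495766
```

View pics/d2.png

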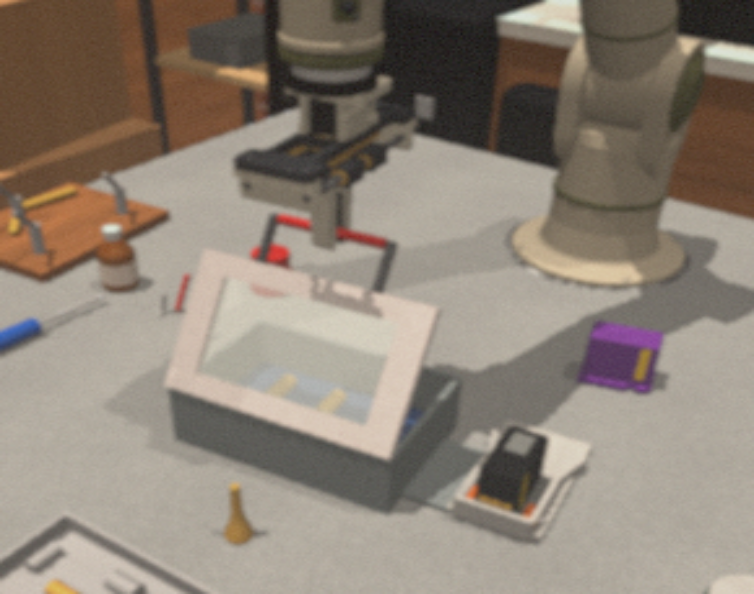

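View pics/d3.png

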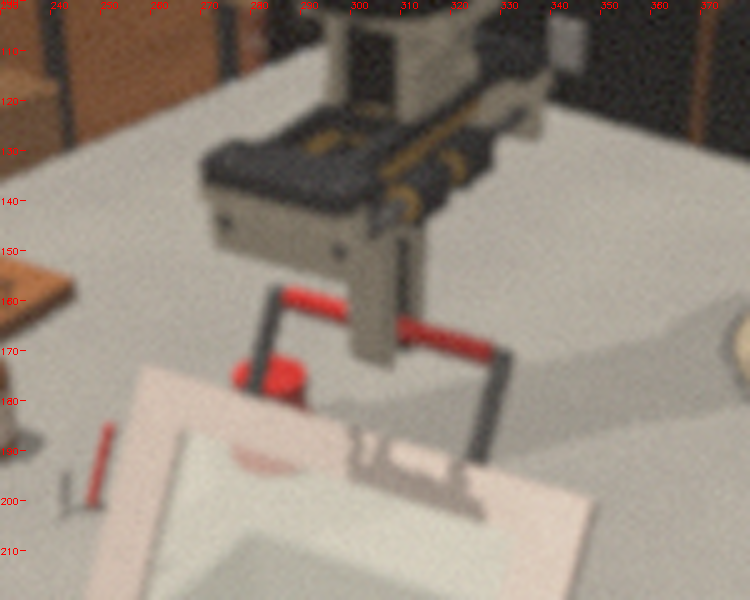

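View pics/d1.png

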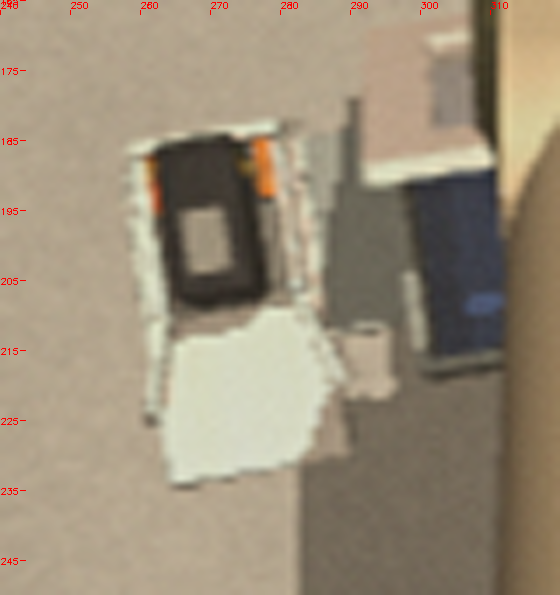

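```bash
python3 -m jog '[[-0.0007,0,0.001,0],[-0.0007,0,0.001,0],[-0.0007,0,0.001,0],[-0.0007,0,0.001,0]]'; python3 - <<'E'
from h import *
import io,contextlib
with contextlib.redirect_stdout(io.StringIO()):
    from fit import fr
o=load('p'); h=[.6720,-.0166,.1536]
for t in (54,57,60,63,66):
    a=np.radians(t); L=[[-.21*np.cos(a),s*.054,.085+.21*np.sin(a)] for s in(-1,1)]
    print(t,proj(o['scene'],fr(h,L)).round(1).tolist())
s=sense();print(s['time_s'],s['eef_pos'],s['width'],s['force'],s['joint_vel'].round(3).max())
print('theta', [float(np.degrees(np.arcsin((z-.0683)/.21))) for z in [s['eef_pos'][2]]])
o=snap('q')
# battery moved? compare crops
a=load('j')['top']['pixels'][180:212,258:280].astype(int); b=o['top']['pixels'][180:212,258:280].astype(int); print(abs(a-b).mean())
E
```

```text
time_s: 19.77
eef_pos: [0.5667, -0.0329, 0.2504]
orientation: [-3.14, -0.0, 1.724]
force: [-5.3, 0.8, 5.4]
width: 0.011
54 [[291.7, 160.7], [331.7, 172.0]]
57 [[289.7, 159.9], [330.0, 171.3]]
60 [[287.5, 159.4], [328.3, 170.9]]
63 [[285.2, 159.1], [326.4, 170.7]]
66 [[282.8, 159.0], [324.4, 170.8]]
19.775 [ 0.56674318 -0.03286102  0.25043716] 0.010983586903213115 [-5.34866064  0.78863641  5.44022229] 0.001
theta [60.1486623317488]
1.7954545454545454
```

```bash
python3 -c "
from bench import *
print(sign_off())"
```

```text
the job is handed in; nothing more can be done
None
```

The battery pack is on the shoe and released. The lid is held open at about 60° by its handle, and I have handed the job in (no verdict is reported).

- **Battery:** I gripped the black pack, set it at the shoe's mouth, let go and pushed it in low from behind. The push force peaked at about 7 N and dropped to 0 as it snapped in. It then rose to 12 N with no further travel, which fits the end stop. After I backed off, both camera views matched a fully home pack to about 2–3 mm. That is the limit of what I could measure, so I did not confirm the 4 mm tolerance more closely than that. The pack had not visibly moved when I checked again at the end.
- **Lid:** The handle is pinched at 25 N. The lid angle was 60.1° from the tool height, and about 60° from where the handle appears in the scene picture. The joint speeds were about zero when I handed in.
- **Strain at the handle:** The arm was slightly inside the handle's arc, which put up to 17 N on the tool. I eased it to about 8 N.
- **Turn corrected:** My first turn towards the handle brought joint 7 to 2.63 rad, the edge of its range. I turned the hand half a turn the other way and did the grasp with joint 7 near 0.2 rad. Whether the limit was briefly passed I could not tell from the rounded reading.
- **Bystanders:** The bystanders in view, and the purple look-alike, appear unmoved in the last pictures. I did not measure them.

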